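# Snap the strainer holder onto its stand

## Robot

A 7-joint arm with a two-finger parallel gripper is mounted at the origin on the work surface. World frame = base frame: x ahead of the robot, y to its left, z up, the work surface at z = 0. Lengths are in m, angles in rad, forces in N, time in s.
With the tool pointing down it reaches from about 0.425 to 0.925 m from the base axis. Payload 6.8 kg.
Tool frame: the origin (TCP) lies midway between the tips of the shut fingers; the grasp point (between the pads) lies 19 mm behind it (bot.tcp_to_grasp is the distance from the TCP to the grasp point, in m); z points along the fingers, y is the line along which they close (so a half turn about z gives the same grasp; the last joint's range is limited). The gripper opens to 88 mm and grips with 3 to 60 N. Pads are 20 mm wide; open, the fingers measure 115 mm over their backs; the gripper's body (75 mm by 178 mm) begins 61 mm behind the grasp point.
Start: joints at [1.164, 0.477, 0.022, 1.555, -0.011, 1.109, -0.083], TCP at [0.199, -0.645, 0.223] pointing down, gripper open.
Joint ranges: [-2.96, 2.96], [-0.34, 2.1], [-1.41, 1.46], [0.24, 2.44], [-1.37, 4.51], [0.17, 1.92], [-2.96, 2.96]. Speed limits (rad/s): [2.39, 2.39, 3.14, 3.14, 3.14, 3.14, 3.14].

## Interface

Orientations are given as a unit quaternion [x, y, z, w].
In Python, from bench import bot gives the robot as it stands. The module is installed in compiled form; this text tells all that it offers.
- The arm moves only by the shell command python3 -m inch 'ROWS' [FORCE]. ROWS is JSON, a list of rows, each a list of 3 entries, a list of its own where there are three numbers: the finger opening in mm, from 0 to 87.8, then the shift along the world's x, y, z in mm, then the turn, a rotation vector about the world's x, y, z in rad. A call has 1 to 10 rows; each row shifts and turns the commanded pose from where the row before left it; what a row does not reach is not made up. A row lasts 1/12 s, in which the tool goes at most 41.7 mm and 7.16 degrees, less where a joint would pass 70% of its speed; a pose out of reach is approached as far as the arm can. A call is refused whole if a number of a shift passes 41.7 or a number of a turn 0.125, either way. A call with a gripper value outside its range is refused whole. The fingers move at their own pace and stop on an object; FORCE is the grip in N (left out, the last holds). Time passes only in rows, so rows that do not move let the fingers close. It gives the time, the measured TCP pose, the force, the opening and the grip force at its end, in the units of the state.
- bot.get_state(): the state, without advancing time (a new reading comes with each control period).
- bot.camera(name): name is "scene" or "side" or "wrist"; returns a dict with "img" (384x512x3 uint8, red, green, blue), "range_z" (384x512 float32, m along the optical axis (not along the pixel's ray), 0 where there is no reading), "fovy" (degrees; the focal length in pixels is half the picture's height over the tangent of half this angle, whatever the lens; pixels are square), "cx", "cy" (the principal point, pixels), "rvec" (rotation vector, rad) and "tvec" (3), from world to camera coordinates, as OpenCV has them. Camera axes: x right, y down, z forward; pixel columns grow to the right and rows downward; lengths in m; the calibration is good to about 2 mm. The wrist camera is an equidistant fisheye: a pixel r from the principal point sees the ray r / f radians off the axis. A picture is of the moment at which its call begins.
- bot.job_done(): hands the job in; it is judged then, once.
The state is a dict: "time_s": time; "qpos": joint angles; "qd": joint speeds; "joint_torque": joint torques, N m; "ee_pos": TCP position; "tcp_rot": TCP orientation; "contact_force": force on the tool from outside, world axes, zero at the start; "wrist_torque": the same for the moment, N m; "finger_gap": finger opening in m; "grip_force": force on a finger pad.
Only numpy, scipy, OpenCV 4.12 (cv2) and the standard library are available. Lean on these libraries where they do the work, as an engineer would, in place of code of your own. Each camera call takes 0.05 s, during which the arm holds its last target. There are 200 camera calls.

## Task

Take the strainer holder out of its parking block and fit it on the strainer stand: squeeze its spring button flush, slide its stub down inside the upright tube with the strainer over the mixing cup, push it to the bottom and turn it a little if need be until the button pops out through the hole in the tube and locks it, then let go. The height and turn of the tube differ a little from day to day, so go by feel and do not force it - a light push is enough - and leave the cup and everything else on the bench where they are.

Things in the scene. Friction and masses are not known exactly. Their poses are not given: they have to be found in the camera images.
- holder_mid (a point): Strainer holder (loose, 0.3 kg), upright in its parking block: a solid round steel stub, 25 mm in diameter, 94 mm long with a 1.5 mm black cap on top. This point is on the stub's axis, half-way up, 47 mm above its foot. z is up along the stub, x points to the holder's ring, y to the side on which the spring button sticks out. The foot tapers to 21 mm over its last 5 mm.
- holder_ring (a point): Centre of the holder's wire ring (80 mm across), 89 mm above the stub's foot and 78 mm from the stub's axis along +x, joined to the stub by a bar 14 mm wide and 5 mm thick. A white strainer cone is fixed in the ring and reaches 60 mm below it. Axes as holder_mid.
- button_tip (a point): Outer end of the holder's spring button, a round steel pin 12 mm in diameter that sticks 6 mm out of the stub's +y side, its centre 30 mm above the foot (17 mm below holder_mid); only the last 1.7 mm of its edge is bevelled. Axes as holder_mid. Pressing on any part of its end takes all of it in: 2.6 N to start, 6.5 N for flush. Let go, it springs out as far as it has room.
- snap_button (a joint): How far the spring button is pressed in, in m: 0 fully out, 0.006 flush with the stub's surface.
- post_axis (a point): Strainer stand (fixed): foot of the axis of its upright tube, on top of the 8 mm base plate (175 by 120 mm, reaching 132 mm from the axis along +x, where the cup stands). z up along the tube. The tube is clamped in a 45 mm wide collar, 47 mm high, at the height its last user left: its open top is 136 to 162 mm above the bench. The holder's ring belongs on the +x side, over the cup.
- stand: The stand's upright tube: 33 mm outside, 27 mm bore, square rim. A button standing out lands on the rim. A round hole, 14.5 mm, is in the tube's wall, its centre 26 mm below the rim, facing the stand's +y or up to 0.4 rad to either side of it. A ledge inside, 56.5 mm below the rim, stops the stub's foot; there the button is level with the hole. Origin under the tube, on the bench.
- rack_hole (a point): Centre of the mouth of the hole where the holder stands in the black parking block (fixed, 125 by 64 mm, 30 mm high): 28 mm in diameter, 18 mm deep, 30 mm above the bench. The button's centre is 12 mm above the block's top. x is the block's long direction; the brush stands 55 mm away along -x.
- cup: White plastic mixing cup, 80 mm across, 90 mm high, standing on the stand's base plate below where the ring will be, about 78 mm from the tube's axis; origin under its centre. Leave it.
- brush: Cleaning brush, 24 mm across, 88 mm high, upright in the parking block's other hole, its top 100 mm above the bench; origin at its foot. Leave it.
- toner_tin: Blue paint tin with a black mixing lid and curved handle, 100 mm across, 150 mm high, on the bench; origin under its centre. Leave it.
- hardener_can: Plain steel can, 72 mm across, 85 mm high; origin under its centre. Leave it.
- solvent_bottle: White plastic bottle, 68 mm across, 190 mm high; origin under its centre. Leave it.
- masking_tape: Roll of masking tape lying flat, 100 mm across, 24 mm high; origin under its centre. Leave it.
- tin_lid: Flat steel tin lid, 90 mm across, 8 mm high; origin under its centre. Leave it.
- spatula: Mixing spatula lying on the bench, 200 mm long; origin under it. Leave it.
There are look-alikes about, which are no part of the job. Leave any green or turquoise look-alike of the stand alone. Leave any green look-alike of the part that bears holder_mid alone.

How it is judged:
On the way:
1. the holder is lifted clear of its parking block (height (world z) of holder_mid above 0.11 m), for 0.05 s.
At the end, for the whole second after the job is handed in: The stub is home in the tube, upright within 0.08 rad and on its axis within 5 mm, so low (half-way point below 156 mm) that the button is under the rim, and the button is sprung out (less than 1.5 mm pressed), which there it can be only through the hole on the stand's +y side; released and at rest (value of joint snap_button below 0.0015 m and horizontal distance between holder_mid and post_axis below 0.005 m and height (world z) of holder_mid below 0.156 m and angle between holder_mid's own z axis and vertical below 0.08 rad and y of button_tip in the frame of post_axis above 0.012 m and linear speed of holder below 0.02 m/s); the robot touches nothing.
It fails at once if the holder forced: it and the stand press on one another with more than 45 N in all (the button's spring alone makes about 10 N of it) (contact force between holder and stand above 45 N).
It fails at once if the mixing cup moved more than 15 mm (distance of cup from where it was at the start of the episode above 0.015 m).
It fails at once if the brush moved more than 15 mm (distance of brush from where it was at the start of the episode above 0.015 m).
It fails at once if another thing on the bench moved more than 20 mm (distance of any of toner_tin, hardener_can, solvent_bottle, masking_tape, tin_lid, spatula from where it was at the start of the episode above 0.02 m).
It also fails if it takes over 58 s, if anything falls off the work surface, if the arm or the gripper's body presses on something with over 40 N, if the wrist force passes 120 N, or if a joint passes its speed limit or range.

## Working session

There is one attempt and no reset: what is moved stays moved. The work goes in short steps, Python scripts to look and compute and a shell command to move; the robot and the scene stay as the last step left them, time stands still between calls to the robot, and variables do not carry over. Pictures are saved under pics/ and viewed, at most 10 in all, crops included, and the job is handed in when it is done.

```bash
mkdir -p pics
cat > h.py <<'E'
import numpy as np, cv2
from bench import bot
def cam(n):
    c=bot.camera(n); c['f']=192/np.tan(np.radians(c['fovy'])/2); c['R']=cv2.Rodrigues(np.array(c['rvec'],float))[0]; c['t']=np.array(c['tvec'],float).ravel(); c['n']=n; return c
def rays(c,u,v):
    x=(np.asarray(u,float)-c['cx'])/c['f']; y=(np.asarray(v,float)-c['cy'])/c['f']
    if c['n']=='wrist':
        r=np.hypot(x,y)+1e-9; s=np.tan(r)/r; x=x*s; y=y*s
    return np.stack([x,y,np.ones_like(x)],-1)
def pts(c):
    v,u=np.mgrid[:384,:512]; d=rays(c,u,v)*c['range_z'][...,None]
    return (d-c['t'])@c['R']
def plane(c,u,v,z):
    d=rays(c,u,v)@c['R']; o=-c['R'].T@c['t']
    return o+d*((z-o[2])/d[...,2])[...,None]
def save(name,img,s=1):
    cv2.imwrite('pics/'+name+'.png',cv2.resize(img[...,::-1],None,fx=s,fy=s,interpolation=cv2.INTER_CUBIC))
E
python3 - <<'E'
from h import *
a=cam('scene');b=cam('side');w=cam('wrist')
for c in(a,b,w):
    print(c['n'],c['f'],-c['R'].T@c['t'],c['R'][2]); np.save(c['n'],c,allow_pickle=True)
save('s1',np.vstack([a['img'],b['img']])[:, :],0.78)
save('w1',w['img'])
print(bot.get_state())
E
```

```text
scene 411.0140798249109 [ 0.93664201 -0.69250704  0.86225934] [-0.39222148  0.61265968 -0.68615627]
side 462.753146187345 [0.4554594  0.8624257  1.05979988] [ 0.03590303 -0.67631944 -0.73573296]
wrist 297.3186396354542 [ 0.27452992 -0.62168453  0.38337912] [-0.28108274 -0.08336092 -0.9560562 ]
{'time_s': 0.15, 'qpos': array([ 1.16388893,  0.47760786,  0.0223753 ,  1.55615682, -0.01149993,
        1.10930178, -0.08312497]), 'qd': array([-0.00059009, -0.00074924,  0.00208248, -0.00330301,  0.00263702,
        0.00044936,  0.00019862]), 'joint_torque': array([ 2.40087393e-03, -5.83287013e+01,  1.53662514e+00, -2.72873855e+01,
       -5.42007596e-02,  1.44547701e-02,  8.49749131e-05]), 'ee_pos': array([ 0.19855802, -0.64467982,  0.22193573]), 'tcp_rot': array([ 9.88862163e-01,  1.48832693e-01, -1.52216073e-04, -6.55168597e-04]), 'contact_force': array([ 0.85168327, -0.15091848, -0.54373555]), 'wrist_torque': array([-0.05019681, -0.00123491,  0.01867244]), 'grip_force': 0.0, 'finger_gap': 0.08798869064204537}
```

View pics/s1.png

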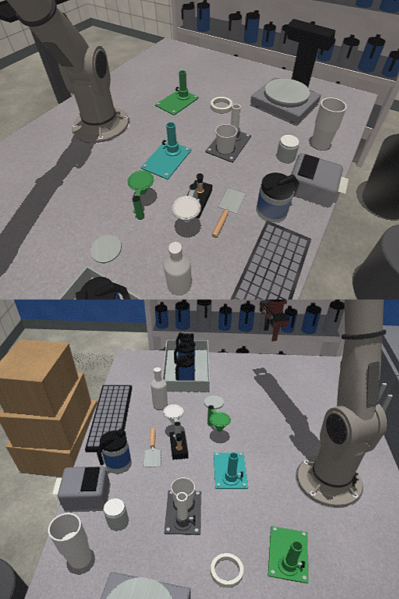

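The picture shows these candidates, in full-res pixels.

- **Holder candidates (scene):** the white strainer with a black-block stub at about (245,260), and a green one at about (180,240), which is a look-alike.
- **Stand candidates (scene):** grey at about (302,150), turquoise at (215,195) and green at (235,115). The last two are look-alikes.
- **Choice:** the white/steel holder in the black block and the grey stand next to the white cup. I'll check both in one close crop.

Run:
```python
from h import *
a=np.load('scene.npy',allow_pickle=True).item();b=np.load('side.npy',allow_pickle=True).item()
A=a['img'];B=b['img']
def cr(I,u,v,w=100,h=74): return cv2.resize(I[v:v+h,u:u+w],(400,296),interpolation=cv2.INTER_CUBIC)
save('c1',np.vstack([np.hstack([cr(A,200,215),cr(A,255,122)]),np.hstack([cr(B,185,130),cr(B,185,225)])]))
```

```text
(no output)
```

View pics/c1.png

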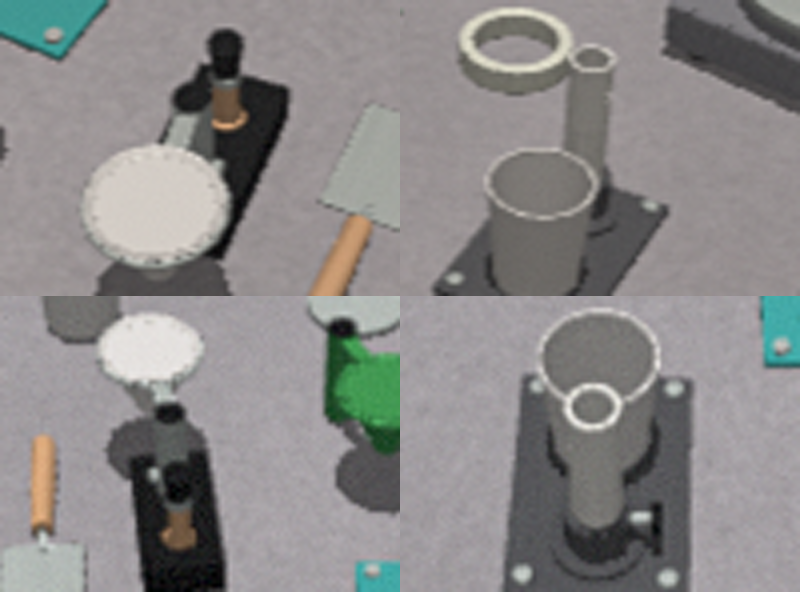

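The crop confirms the choice. Scene shows the white strainer, its black-capped stub at (247,239) and the brush at (256,227) in the black block. Side shows the stub cap at (227,158) with the steel button to its left at (223,175), which is world +x. The grey tube's rim is at scene (303,137) and side (234,252), with the cup towards -y of it.

Run:
```python
from h import *
a=np.load('scene.npy',allow_pickle=True).item();b=np.load('side.npy',allow_pickle=True).item()
def box(c,u0,u1,v0,v1):
    P=pts(c)[v0:v1,u0:u1].reshape(-1,3); I=c['img'][v0:v1,u0:u1].reshape(-1,3).astype(int); return P,I
for c,cap,ring,rim,cup in((a,(236,254,232,245),(216,262,248,285),(294,312,129,150),(273,308,155,180)),(b,(221,234,151,165),(207,240,132,156),(224,244,243,264),(215,255,228,262))):
    P,I=box(c,*cap); m=(I.max(1)<60)&(P[:,2]>.09); print(c['n'],'cap',m.sum(),np.median(P[m],0),P[m].min(0),P[m].max(0))
    P,I=box(c,*ring); m=(P[:,2]>.09)&(I.min(1)>110); print('ring',m.sum(),P[m].min(0),P[m].max(0),np.median(P[m],0))
    P,I=box(c,*rim); m=(P[:,2]>.12); zt=np.percentile(P[m,2],95); k=m&(P[:,2]>zt-.006)
    print('rim',zt,k.sum(),P[k].min(0),P[k].max(0),P[k].mean(0))
    P,I=box(c,*cup); m=(P[:,2]>.094)&(P[:,2]<.104); print('cup',m.sum(),P[m].min(0),P[m].max(0))
# pixel fits on planes
for c,uv in((a,(247.5,238.5)),(b,(227.3,158.5))): print('cap ray',plane(c,*uv,.1075))
for c,uv in((a,(238.8,265.5)),(b,(222.7,143))): print('ring ray',plane(c,*uv,.103))
for c,uv in((a,(302.9,136.8)),(b,(233.2,252.2))):
    for z in(.136,.15,.162): print('rim ray',z,plane(c,*uv,z))
# obstacles
P=pts(a).reshape(-1,3);Q=pts(b).reshape(-1,3);P=np.vstack([P,Q])
m=(P[:,2]>.11)&(P[:,2]<.4)&(P[:,0]>.2)&(P[:,0]<1)&(abs(P[:,1])<.6)
g,n=np.unique(np.round(P[m][:,:2]/.05).astype(int),axis=0,return_counts=True)
for q,k in zip(g,n):
    if k>5: print(q*.05,k,P[m][(np.round(P[m][:,:2]/.05).astype(int)==q).all(1),2].max().round(3),end='; ')
```

```text
scene cap 54 [ 0.57850608 -0.16390933  0.1080286 ] [ 0.56935251 -0.17551244  0.1048546 ] [ 0.58769455 -0.15083423  0.11171501]
ring 925 [ 0.55888549 -0.69250704  0.0989045 ] [ 0.93664201 -0.18588107  0.86225934] [ 0.59961907 -0.23928507  0.10351878]
rim 0.15743657481272288 49 [ 0.51204725 -0.69250704  0.15176555] [0.93664201 0.23127019 0.86225934] [0.54504555 0.17591872 0.18422115]
cup 121 [0.49338118 0.09347097 0.09402967] [0.57090176 0.2094815  0.10164679]
side cap 29 [ 0.57665124 -0.15979119  0.10779537] [ 0.4554594  -0.1685473   0.10335295] [0.58677229 0.8624257  1.05979988]
ring 407 [ 0.4554594  -0.27887544  0.09575689] [0.64124314 0.8624257  1.05979988] [ 0.59812162 -0.23364631  0.10335295]
rim 0.15710948868058927 65 [0.51276352 0.20031026 0.15132617] [0.54233147 0.2348373  0.15921903] [0.52818394 0.2182668  0.15511109]
cup 104 [0.49355935 0.09573308 0.09400696] [0.57068288 0.17201607 0.10394338]
cap ray [ 0.5769284  -0.16262544  0.1075    ]
cap ray [ 0.57671618 -0.16164915  0.1075    ]
ring ray [ 0.60084756 -0.23692938  0.103     ]
ring ray [ 0.59807275 -0.23676025  0.103     
[... 532 characters left out ...]
68 0.152; [ 0.55 -0.5 ] 57 0.136; [0.55 0.2 ] 193 0.16; [0.55 0.25] 90 0.158; [ 0.6 -0.6] 24 0.137; [ 0.6  -0.55] 636 0.159; [ 0.6 -0.5] 185 0.157; [ 0.6  -0.15] 10 0.112; [ 0.65 -0.45] 34 0.128; [ 0.65 -0.4 ] 352 0.195; [ 0.65 -0.35] 39 0.14; [ 0.7  -0.45] 78 0.13; [ 0.7 -0.4] 926 0.194; [ 0.7  -0.35] 71 0.136; [ 0.75 -0.1 ] 56 0.146; [ 0.75 -0.05] 274 0.149; [0.75 0.  ] 139 0.134; [ 0.8 -0.1] 275 0.146; [ 0.8  -0.05] 605 0.15; [0.8 0. ] 445 0.155; [0.8 0.3] 132 0.193; [0.8  0.35] 397 0.195; [0.8 0.4] 525 0.194; [ 0.85 -0.1 ] 34 0.132; [ 0.85 -0.05] 259 0.134; [0.85 0.  ] 215 0.154; [0.85 0.3 ] 650 0.193; [0.85 0.35] 456 0.194; [0.85 0.4 ] 608 0.193; [0.9  0.35] 297 0.193; [0.9 0.4] 9 0.19;
```

```bash
python3 -m inch '[[87.8,[19,24,3.5],[0,0,0.078]],[87.8,[19,24,3.5],[0,0,0.078]],[87.8,[19,24,3.5],[0,0,0.078]],[87.8,[19,24,3.5],[0,0,0.078]],[87.8,[19,24,3.5],[0,0,0.078]],[87.8,[19,24,3.5],[0,0,0.078]],[87.8,[19,24,3.5],[0,0,0.078]],[87.8,[19,24,3.5],[0,0,0.078]],[87.8,[19,24,3.5],[0,0,0.078]],[87.8,[19,24,3.5],[0,0,0.078]]]'
python3 -m inch '[[87.8,[19,24,3.5],[0,0,0.078]],[87.8,[19,24,3.5],[0,0,0.078]],[87.8,[19,24,3.5],[0,0,0.078]],[87.8,[19,24,3.5],[0,0,0.078]],[87.8,[19,24,3.5],[0,0,0.078]],[87.8,[19,24,3.5],[0,0,0.078]],[87.8,[19,24,3.5],[0,0,0.078]],[87.8,[19,24,3.5],[0,0,0.078]],[87.8,[19,24,3.5],[0,0,0.078]],[87.8,[17,26,3.5],[0,0,0.078]]]'
cat >> h.py <<'E'
def st():
    s=bot.get_state(); from scipy.spatial.transform import Rotation as R
    r=R.from_quat(s['tcp_rot']).as_matrix()
    print('t',s['time_s'],'p',np.round(s['ee_pos']*1e3,1),'ydeg',np.degrees(np.arctan2(r[1,1],r[0,1])).round(2),'z',r[:,2].round(3),'F',s['contact_force'].round(1),'T',s['wrist_torque'].round(2),'gap',round(s['finger_gap']*1e3,2),'grip',round(s['grip_force'],1),'q7',round(s['qpos'][6],2))
E
python3 - <<'E'
from h import *
st(); w=cam('wrist'); np.save('wrist',w,allow_pickle=True); save('w2',w['img'],1.5)
print(-w['R'].T@w['t'])
E
```

```text
time_s: 0.98
ee_pos: [0.3892, -0.4037, 0.2577]
tcp_rot: [0.857, 0.515, -0.0, -0.0]
contact_force: [0.0, -0.5, 0.1]
finger_gap: 0.0874
grip_force: 0.0
time_s: 1.82
ee_pos: [0.5774, -0.1622, 0.2926]
tcp_rot: [0.597, 0.802, -0.0, -0.0]
contact_force: [0.0, 0.1, 0.2]
finger_gap: 0.0879
grip_force: 0.0
t 1.8167 p [ 577.4 -162.2  292.6] ydeg 16.69 z [-0. -0. -1.] F [0.  0.1 0.2] T [ 0.   -0.12 -0.01] gap 87.95 grip 0.0 q7 0.31
[ 0.55293343 -0.08551156  0.4541542 ]
```

View pics/w2.png

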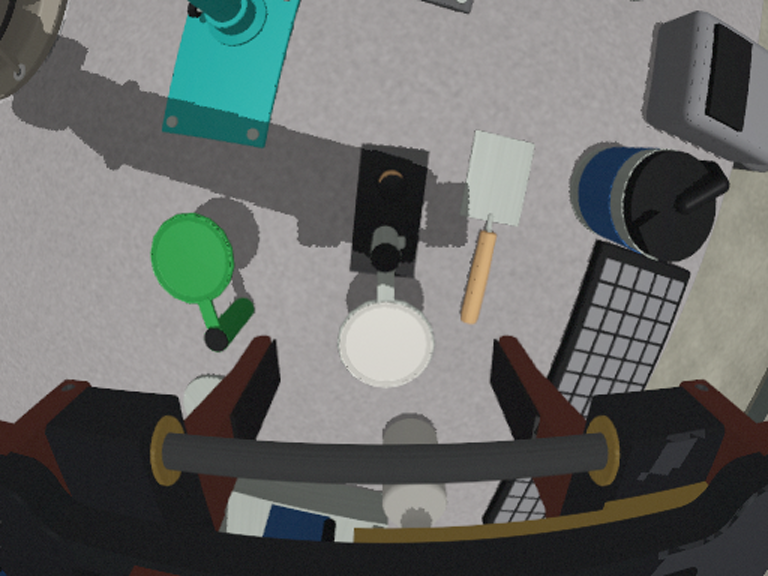

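The wrist view shows the cap at (386,257)/1.5, the ring centre at (386,343)/1.5, the button on the right at about (404,243)/1.5, and clear space where the fingers will go.

Run:
```python
from h import *
w=np.load('wrist.npy',allow_pickle=True).item()
I=w['img'].astype(int); u0,v0=240,158
m=(I[v0:v0+28,u0:u0+34].max(2)<45); P=pts(w)[v0:v0+28,u0:u0+34]; m&=P[...,2]>.09
print(m.sum(),P[m].mean(0),(P[m].min(0)+P[m].max(0))/2)
c=plane(w,386/1.5,257/1.5,.1075); r=plane(w,386/1.5,343/1.5,.103); print(c,r,np.linalg.norm((r-c)[:2]),np.degrees(np.arctan2(*(r-c)[1::-1])))
```

```text
307 [ 0.57625086 -0.16172382  0.10799889] [ 0.57085514 -0.12938177  0.27915662]
[ 0.57703088 -0.16157237  0.1075    ] [ 0.59908994 -0.23495974  0.103     ] 0.07663099146540998 -73.27007396490104
```

```bash
python3 -m inch '[[87.8,[-0.6,0,-30],[0,0,0]],[87.8,[0,0,-30],[0,0,0]],[87.8,[0,0,-30],[0,0,0]],[87.8,[0,0,-30],[0,0,0]],[87.8,[0,0,-30],[0,0,0]],[87.8,[0,0,-30],[0,0,0]],[87.8,[0,0,-30],[0,0,0]],[87.8,[0,0,-20],[0,0,0]],[87.8,[0,0,-15],[0,0,0]],[87.8,[0,0,-5],[0,0,0]]]'
python3 -m inch '[[20,[0,0,0],[0,0,0]],[20,[0,0,0],[0,0,0]],[20,[0,0,0],[0,0,0]],[20,[0,0,0],[0,0,0]],[20,[0,0,0],[0,0,0]],[20,[0,0,0],[0,0,0]],[20,[0,0,0],[0,0,0]],[20,[0,0,0],[0,0,0]]]' 40
python3 -c 'from h import *;st()'
```

```text
time_s: 2.7
ee_pos: [0.574, -0.163, 0.0398]
tcp_rot: [0.598, 0.801, -0.001, -0.002]
contact_force: [-0.1, -0.4, -0.5]
finger_gap: 0.0878
grip_force: 0.0
time_s: 3.37
ee_pos: [0.5766, -0.1631, 0.043]
tcp_rot: [0.598, 0.801, 0.0, 0.0]
contact_force: [2.3, 0.3, 2.3]
finger_gap: 0.0378
grip_force: 1.4
t 3.3667 p [ 576.6 -163.1   43. ] ydeg 16.5 z [ 0.001 -0.    -1.   ] F [2.3 0.3 2.3] T [ 0.2  -0.72  0.02] gap 37.82 grip 1.4 q7 0.16
```

```bash
python3 -m inch '[[20,[0,0,0],[0,0,0]],[20,[0,0,0],[0,0,0]],[20,[0,0,0],[0,0,0]],[20,[0,0,0],[0,0,0]],[20,[0,0,0],[0,0,0]],[20,[0,0,0],[0,0,0]]]'
python3 -c 'from h import *;st()'
```

```text
time_s: 3.87
ee_pos: [0.5766, -0.1629, 0.043]
tcp_rot: [0.598, 0.801, 0.0, 0.0]
contact_force: [1.3, 0.7, 3.2]
finger_gap: 0.0244
grip_force: 40.0
t 3.8667 p [ 576.6 -162.9   43. ] ydeg 16.51 z [ 0.001  0.    -1.   ] F [1.3 0.7 3.2] T [ 0.17 -0.61 -0.05] gap 24.42 grip 40.0 q7 0.16
```

```bash
python3 -m inch '[[20,[0,0,10],[0,0,0]],[20,[0,0,20],[0,0,0]],[20,[0,0,25],[0,0,0]],[20,[0,0,25],[0,0,0]],[20,[0,0,25],[0,0,0]],[20,[0,0,25],[0,0,0]],[20,[0,0,25],[0,0,0]],[20,[0,0,25],[0,0,0]],[20,[0,0,15],[0,0,0]],[20,[0,0,5],[0,0,0]]]'
python3 - <<'E'
from h import *
st()
for n in('side','scene'):
    b=np.load(n+'.npy',allow_pickle=True).item(); I=b['img'].astype(int); P=pts(b)
    m=(I.max(2)<95)&(I.max(2)-I.min(2)<25)&(abs(P[...,2]-.008)<.005)&(abs(P[...,0]-.53)<.12)&(abs(P[...,1]-.16)<.15)
    m=m.astype(np.uint8); k,l,s,_=cv2.connectedComponentsWithStats(m); i=1+s[1:,4].argmax(); v,u=np.nonzero(l==i)
    q=plane(b,u,v,.008)[:,:2]; r=cv2.minAreaRect((q*1000).astype(np.float32)); print(n,len(u),r)
    c=P[...,2]; m=(c>.085)&(c<.105)&(abs(P[...,0]-.53)<.06)&(abs(P[...,1]-.135)<.055)
    v,u=np.nonzero(m); q=plane(b,u,v,.098)[:,:2]; print('cup',cv2.minEnclosingCircle((P[m][:,:2]*1000).astype(np.float32)))
E
```

```text
time_s: 4.7
ee_pos: [0.576, -0.1635, 0.2444]
tcp_rot: [0.599, 0.801, -0.0, 0.001]
contact_force: [0.2, -0.5, -3.3]
finger_gap: 0.0248
grip_force: 40.0
t 4.7 p [ 576.  -163.5  244.4] ydeg 16.47 z [ 0.001 -0.001 -1.   ] F [ 0.2 -0.5 -3.3] T [-0.07 -0.13 -0.04] gap 24.8 grip 40.0 q7 0.29
side 1187 ((529.8178100585938, 174.89010620117188), (117.0101547241211, 174.79510498046875), 1.5716971158981323)
cup ((532.8196411132812, 136.45068359375), 41.66816711425781)
scene 693 ((531.2393798828125, 166.820556640625), (118.20565032958984, 179.255859375), 1.6509857177734375)
cup ((530.4400634765625, 132.56118774414062), 41.97228240966797)
```

```bash
python3 -m inch '[[20,[-2,12,0],[0,0,-0.02]],[20,[-4,30,0],[0,0,-0.02]],[20,[-4,35,0],[0,0,-0.02]],[20,[-4,35,0],[0,0,-0.02]],[20,[-4,35,0],[0,0,-0.02]],[20,[-4,35,0],[0,0,-0.02]],[20,[-4,35,0],[0,0,-0.02]],[20,[-4,35,0],[0,0,-0.02]],[20,[-4,35,0],[0,0,-0.02]],[20,[-4,35,0],[0,0,-0.02]]]'
python3 -m inch '[[20,[-4,30,0],[0,0,-0.02]],[20,[-3,20,0],[0,0,-0.02]],[20,[-2.5,7.5,0],[0,0,-0.02]],[20,[0,0,0],[0,0,0]],[20,[0,0,0],[0,0,0]]]'
python3 - <<'E'
from h import *
st()
a=cam('scene');b=cam('side')
for c in(a,b): np.save(c['n'],c,allow_pickle=True)
def cr(I,u,v,w=80,h=110): return cv2.resize(I[v:v+h,u:u+w],None,fx=5,fy=5,interpolation=cv2.INTER_CUBIC)
save('c2',np.hstack([cr(a['img'],265,75),cr(b['img'],195,185)]))
E
```

```text
time_s: 5.53
ee_pos: [0.5363, 0.1594, 0.2408]
tcp_rot: [0.676, 0.737, -0.002, -0.001]
contact_force: [0.3, -0.0, -3.2]
finger_gap: 0.0246
grip_force: 40.0
time_s: 5.95
ee_pos: [0.5276, 0.2155, 0.2411]
tcp_rot: [0.697, 0.717, -0.002, -0.0]
contact_force: [-0.9, -0.4, -3.7]
finger_gap: 0.0249
grip_force: 40.0
t 5.95 p [527.6 215.5 241.1] ydeg 1.68 z [-0.003 -0.002 -1.   ] F [-0.9 -0.4 -3.7] T [-0.1  -0.12 -0.06] gap 24.87 grip 40.0 q7 -0.67
```

View pics/c2.png

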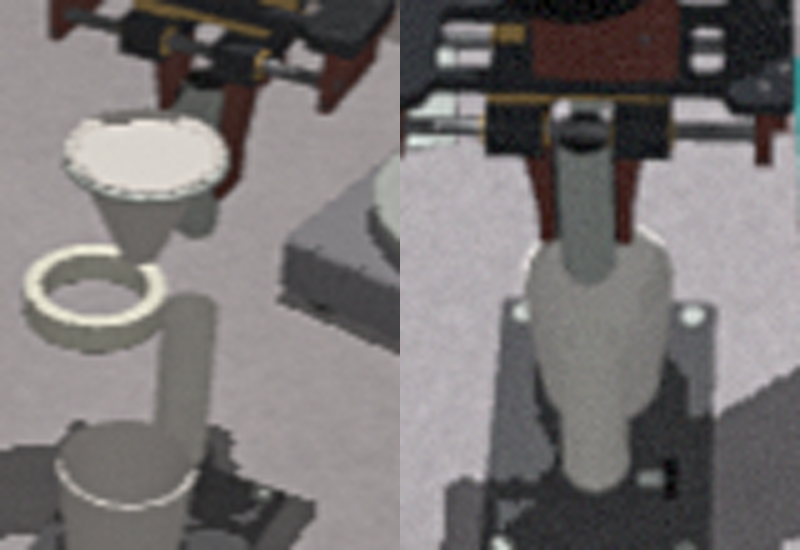

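The picture shows the stub foot hanging above the tube, at scene (305,122) over the rim at (303,134) and side (232,241) over the tube at (235,275). I'll fit both axes from the depth points, since it is the relative offset that matters.

Run:
```python
from h import *
from scipy.optimize import least_squares as L
for n in('scene','side'):
    c=np.load(n+'.npy',allow_pickle=True).item(); P=pts(c).reshape(-1,3)
    o=(-c['R'].T@c['t'])[:2]
    for nm,z0,z1,r in(('stub',.214,.236,.0125),('tube',.10,.15,.0165)):
        m=(P[:,2]>z0)&(P[:,2]<z1)&(np.hypot(P[:,0]-.528,P[:,1]-.2155)<r+.012)
        if m.sum()<15: print(n,nm,m.sum()); continue
        Q=P[m]; f=L(lambda x:np.hypot(Q[:,0]-x[0],Q[:,1]-x[1])-r,[.528,.2155],loss='soft_l1',f_scale=.001)
        print(n,nm,m.sum(),f.x*1e3,'rms',np.sqrt(np.mean(f.fun**2))*1e3)
    m=(np.hypot(P[:,0]-.528,P[:,1]-.2155)<.02)&(P[:,2]<.175)&(P[:,2]>.1); print('rimtop',np.percentile(P[m,2],[97,99,100]))
    m=(np.hypot(P[:,0]-.528,P[:,1]-.2155)<.013)&(P[:,2]>.19); print('foot',np.percentile(P[m,2],[0,2,5]))
    # pixel-edge method: stub & tube centre columns
    I=c['img']
    Z=pts(c)
    for nm,z,r in(('stub',.225,.0125),('tube',.13,.0165)):
        m=(abs(Z[...,2]-z)<.010)&(np.hypot(Z[...,0]-.528,Z[...,1]-.2155)<r+.012)
        v,u=np.nonzero(m); rows=np.unique(v); cu=[(u[v==k].min()+u[v==k].max())/2 for k in rows]; zz=[Z[k][m[k]][:,2].mean() for k in rows]
        # lateral direction offset
        q=np.array([plane(c,a,k,h) for a,k,h in zip(cu,rows,zz)]); d=np.array([.528,.2155])-o; d/=np.linalg.norm(d); nrm=np.array([-d[1],d[0]])
        print(nm,'lateral along',nrm.round(2),np.round(((q[:,:2]-[.528,.2155])@nrm)*1e3,1))
```

```text
scene stub 45 [525.62755268 214.2305603 ] rms 1.4169524534742541
scene tube 175 [527.12915804 214.14581003] rms 1.8905970054021797
rimtop [0.15735072 0.15781569 0.15839852]
foot [0.21059541 0.21296559 0.21490988]
stub lateral along [-0.91 -0.41] [-8.6 -3.3 -0.8  0.4  0.1  1.3  2.5]
tube lateral along [-0.91 -0.41] [  2.9 -14.2   0.2   1.4   1.1   0.9   0.7   1.9  -1.3]
side stub 58 [527.41376906 214.81703233] rms 0.7076190402280871
side tube 226 [527.59533711 216.72847875] rms 1.5798623528396032
rimtop [0.15632857 0.1575602  0.15900879]
foot [0.20998109 0.21716783 0.22142764]
stub lateral along [0.99 0.11] [-13.2  -1.7  -1.6  -1.6  -1.5  -0.3  -0.2  -0.1]
tube lateral along [0.99 0.11] [ -0.3  -0.2   1.1  -0.    0.1  -6.  -16.7 -16.6 -16.6  -0.7  -0.6   0.7
   0.8   0.9  -0.3  -1.4]
```

```bash
python3 -m inch '[[20,[0.8,1,-10],[0,0,0]],[20,[0,0,-12],[0,0,0]],[20,[0,0,-12],[0,0,0]],[20,[0,0,-8],[0,0,0]],[20,[0,0,-4],[0,0,0]],[20,[0,0,-3],[0,0,0]],[20,[0,0,-3],[0,0,0]],[20,[0,0,-2],[0,0,0]],[20,[0,0,0],[0,0,0]]]'
python3 -c 'from h import *;st()'
```

```text
time_s: 6.8
ee_pos: [0.5294, 0.2174, 0.1885]
tcp_rot: [0.697, 0.717, -0.0, -0.0]
contact_force: [0.1, 0.2, -3.1]
finger_gap: 0.0246
grip_force: 40.0
t 6.8 p [529.4 217.4 188.5] ydeg 1.61 z [-0. -0. -1.] F [ 0.1  0.2 -3.1] T [-0.03 -0.12 -0.03] gap 24.65 grip 40.0 q7 -0.7
```

```bash
python3 -m inch '[[20,[-1,-0.8,0],[0,0,0]],[20,[0,0,-2],[0,0,0]],[20,[0,0,-2],[0,0,0]],[20,[0,0,-2],[0,0,0]],[20,[0,0,0],[0,0,0]]]'
python3 -c 'from h import *;st()'
```

```text
time_s: 7.22
ee_pos: [0.5282, 0.2164, 0.1822]
tcp_rot: [0.697, 0.717, -0.0, -0.0]
contact_force: [-0.5, -0.4, -3.0]
finger_gap: 0.0247
grip_force: 40.0
t 7.2167 p [528.2 216.4 182.2] ydeg 1.6 z [-0.001 -0.    -1.   ] F [-0.5 -0.4 -3. ] T [ 0.   -0.09 -0.  ] gap 24.72 grip 40.0 q7 -0.71
```

Foot is 6 mm into the tube with no contact force. Continuing down.

```bash
python3 -m inch '[[20,[0,0,-2],[0,0,0]],[20,[0,0,-2],[0,0,0]],[20,[0,0,-2],[0,0,0]],[20,[0,0,-2],[0,0,0]],[20,[0,0,0],[0,0,0]]]'
python3 -c 'from h import *;st()'
```

```text
time_s: 7.63
ee_pos: [0.5282, 0.2164, 0.1741]
tcp_rot: [0.697, 0.717, -0.0, -0.0]
contact_force: [0.2, 0.1, -3.6]
finger_gap: 0.0249
grip_force: 40.0
t 7.6333 p [528.2 216.4 174.1] ydeg 1.61 z [-0.001 -0.    -1.   ] F [ 0.2  0.1 -3.6] T [-0.01 -0.11  0.03] gap 24.88 grip 40.0 q7 -0.71
```

```bash
python3 -m inch '[[20,[0,0,-3],[0,0,0]],[20,[0,0,-3],[0,0,0]],[20,[0,0,-3],[0,0,0]],[20,[0,0,-2.5],[0,0,0]],[20,[0,0,0],[0,0,0]]]'
python3 -c 'from h import *;st()'
python3 -m inch '[[20,[0,0,-1.5],[0,0,0]],[20,[0,0,-1],[0,0,0]],[20,[0,0,0],[0,0,0]]]'
python3 -c 'from h import *;st()'
```

```text
time_s: 8.05
ee_pos: [0.5281, 0.2164, 0.1624]
tcp_rot: [0.697, 0.717, -0.0, -0.0]
contact_force: [0.5, -0.2, -3.0]
finger_gap: 0.0245
grip_force: 40.0
t 8.05 p [528.1 216.4 162.4] ydeg 1.6 z [-0.001 -0.    -1.   ] F [ 0.5 -0.2 -3. ] T [-0.07 -0.07 -0.07] gap 24.5 grip 40.0 q7 -0.72
time_s: 8.3
ee_pos: [0.5284, 0.2166, 0.1605]
tcp_rot: [0.697, 0.717, -0.0, -0.0]
contact_force: [-0.6, 0.5, -2.7]
finger_gap: 0.0245
grip_force: 40.0
t 8.3 p [528.4 216.6 160.5] ydeg 1.61 z [-0. -0. -1.] F [-0.6  0.5 -2.7] T [-0.09 -0.09 -0.  ] gap 24.52 grip 40.0 q7 -0.72
```

```bash
python3 -m inch '[[20,[0,0,-1],[0,0,0]],[20,[0,0,-0.5],[0,0,0]],[20,[0,0,0],[0,0,0]],[20,[0,0,0],[0,0,0]]]'
python3 -c 'from h import *;st()'
python3 -m inch '[[20,[0,0,-1],[0,0,0]],[20,[0,0,0],[0,0,0]],[20,[0,0,0],[0,0,0]]]'
python3 -c 'from h import *;st()'
```

```text
time_s: 8.63
ee_pos: [0.5284, 0.2166, 0.1592]
tcp_rot: [0.697, 0.717, 0.0, -0.0]
contact_force: [-0.4, -0.9, -4.1]
finger_gap: 0.0247
grip_force: 40.0
t 8.6333 p [528.4 216.6 159.2] ydeg 1.6 z [-0.  0. -1.] F [-0.4 -0.9 -4.1] T [-0.08 -0.08  0.  ] gap 24.73 grip 40.0 q7 -0.73
time_s: 8.88
ee_pos: [0.5284, 0.2166, 0.1581]
tcp_rot: [0.697, 0.717, -0.0, -0.0]
contact_force: [-0.3, -0.0, -2.8]
finger_gap: 0.0244
grip_force: 40.0
t 8.8833 p [528.4 216.6 158.1] ydeg 1.6 z [-0.  0. -1.] F [-0.3 -0.  -2.8] T [-0.08 -0.11  0.  ] gap 24.39 grip 40.0 q7 -0.73
```

```bash
python3 -m inch '[[20,[0,0,-1],[0,0,0]],[20,[0,0,0],[0,0,0]],[20,[0,0,0],[0,0,0]]]'
python3 -c 'from h import *;st()'
```

```text
time_s: 9.13
ee_pos: [0.5284, 0.2166, 0.1571]
tcp_rot: [0.697, 0.717, -0.0, -0.0]
contact_force: [-0.2, -0.2, -3.4]
finger_gap: 0.0244
grip_force: 40.0
t 9.1333 p [528.4 216.6 157.1] ydeg 1.6 z [-0. -0. -1.] F [-0.2 -0.2 -3.4] T [-0.06 -0.09 -0.05] gap 24.39 grip 40.0 q7 -0.73
```

```bash
python3 -m inch '[[20,[0,0,-1],[0,0,0]],[20,[0,0,0],[0,0,0]],[20,[0,0,0],[0,0,0]]]'
python3 -c 'from h import *;st()'
```

```text
time_s: 9.38
ee_pos: [0.5284, 0.2166, 0.1561]
tcp_rot: [0.697, 0.717, -0.0, -0.0]
contact_force: [0.7, -0.7, -3.4]
finger_gap: 0.0246
grip_force: 40.0
t 9.3833 p [528.4 216.6 156.1] ydeg 1.6 z [-0.  0. -1.] F [ 0.7 -0.7 -3.4] T [-0.04 -0.11 -0.02] gap 24.63 grip 40.0 q7 -0.73
```

```bash
python3 -m inch '[[20,[0,0,-0.8],[0,0,0]],[20,[0,0,0],[0,0,0]]]'
python3 -m inch '[[20,[0,0,-0.8],[0,0,0]],[20,[0,0,0],[0,0,0]],[20,[0,0,0],[0,0,0]]]'
python3 -c 'from h import *;st()'
```

```text
time_s: 9.55
ee_pos: [0.5286, 0.2168, 0.1559]
tcp_rot: [0.697, 0.717, 0.0, 0.0]
contact_force: [-0.5, -0.5, 1.4]
finger_gap: 0.0249
grip_force: 42.4
time_s: 9.8
ee_pos: [0.5289, 0.2169, 0.1557]
tcp_rot: [0.697, 0.717, 0.001, 0.0]
contact_force: [-2.6, -2.1, 7.2]
finger_gap: 0.0247
grip_force: 45.3
t 9.8 p [528.9 216.9 155.7] ydeg 1.6 z [ 0.001  0.    -1.   ] F [-2.6 -2.1  7.2] T [-0.37  0.52 -0.02] gap 24.75 grip 45.3 q7 -0.73
```

The fingertips rest lightly on the rim (rim z ≈ 0.156), so the button is about half inside the tube. Easing off and opening.

```bash
python3 -m inch '[[20,[0,0,0.8],[0,0,0]],[45,[0,0,0],[0,0,0]],[45,[0,0,0],[0,0,0]],[45,[0,0,0],[0,0,0]],[45,[0,0,0],[0,0,0]],[45,[0,0,0],[0,0,0]]]'
python3 - <<'E'
from h import *
st()
a=cam('scene');b=cam('side')
def cr(I,u,v,w=80,h=110): return cv2.resize(I[v:v+h,u:u+w],None,fx=5,fy=5,interpolation=cv2.INTER_CUBIC)
save('c3',np.hstack([cr(a['img'],265,75),cr(b['img'],195,185)]))
E
```

```text
time_s: 10.3
ee_pos: [0.5283, 0.2166, 0.1551]
tcp_rot: [0.697, 0.717, -0.0, -0.0]
contact_force: [0.1, 0.3, 0.5]
finger_gap: 0.045
grip_force: 0.0
t 10.3 p [528.3 216.6 155.1] ydeg 1.61 z [-0.  0. -1.] F [0.1 0.3 0.5] T [-0.   -0.1   0.02] gap 44.97 grip 0.0 q7 -0.73
```

View pics/c3.png

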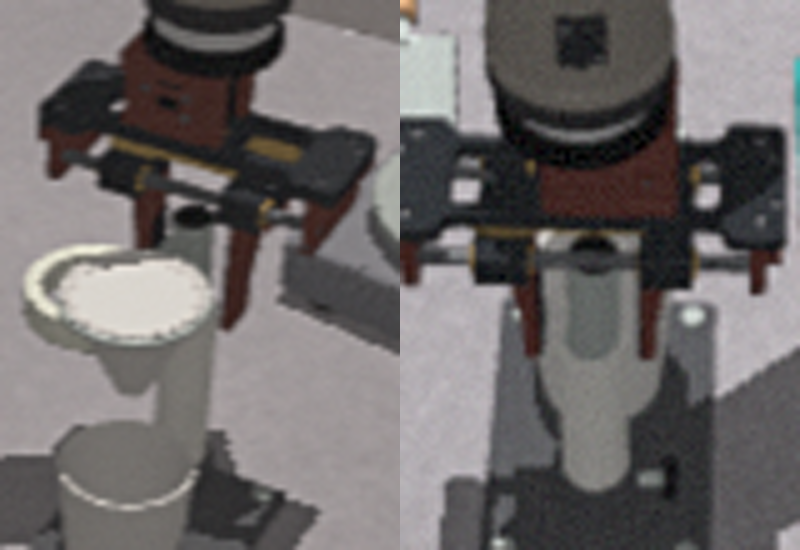

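The holder stands in the tube with the button held in by the bore: side shows the cap at (234,236) and the stub foot inside the rim at about (234,256). Next I regrasp higher with a light grip, then push down.

```bash
python3 -m inch '[[45,[0,0,10],[0,0,0]],[45,[0,0,14],[0,0,0]],[45,[0,0,10],[0,0,0]],[45,[0,0,4],[0,0,0]],[20,[0,0,0],[0,0,0]],[20,[0,0,0],[0,0,0]],[20,[0,0,0],[0,0,0]],[20,[0,0,0],[0,0,0]],[20,[0,0,0],[0,0,0]],[20,[0,0,0],[0,0,0]]]' 25
python3 -c 'from h import *;st()'
```

```text
time_s: 11.23
ee_pos: [0.5278, 0.2163, 0.1927]
tcp_rot: [0.697, 0.717, -0.001, -0.0]
contact_force: [-1.6, -1.0, -0.5]
finger_gap: 0.0243
grip_force: 25.0
t 11.2333 p [527.8 216.3 192.7] ydeg 1.61 z [-0.001 -0.001 -1.   ] F [-1.6 -1.  -0.5] T [-0.15  0.22  0.01] gap 24.27 grip 25.0 q7 -0.7
```

Push down 25 mm in steps, watching the force.

```bash
python3 -m inch '[[20,[0,0,-1.5],[0,0,0]],[20,[0,0,-1.5],[0,0,0]],[20,[0,0,0],[0,0,0]]]'
python3 -c 'from h import *;st()'
python3 -m inch '[[20,[0,0,-2],[0,0,0]],[20,[0,0,-2],[0,0,0]],[20,[0,0,0],[0,0,0]]]'
python3 -c 'from h import *;st()'
```

```text
time_s: 11.48
ee_pos: [0.5279, 0.2164, 0.1898]
tcp_rot: [0.697, 0.717, -0.001, -0.0]
contact_force: [-1.6, -0.8, -0.4]
finger_gap: 0.0247
grip_force: 25.0
t 11.4833 p [527.9 216.4 189.8] ydeg 1.61 z [-0.001 -0.001 -1.   ] F [-1.6 -0.8 -0.4] T [-0.18  0.46  0.03] gap 24.72 grip 25.0 q7 -0.7
time_s: 11.73
ee_pos: [0.528, 0.2164, 0.1857]
tcp_rot: [0.697, 0.717, -0.0, -0.0]
contact_force: [-2.8, -1.0, -1.0]
finger_gap: 0.0246
grip_force: 25.0
t 11.7333 p [528.  216.4 185.7] ydeg 1.61 z [-0.001 -0.    -1.   ] F [-2.8 -1.  -1. ] T [-0.21  0.53 -0.03] gap 24.61 grip 25.0 q7 -0.71
```

```bash
python3 -m inch '[[20,[0,0,-2],[0,0,0]],[20,[0,0,-2],[0,0,0]],[20,[0,0,-2],[0,0,0]],[20,[0,0,-2],[0,0,0]],[20,[0,0,0],[0,0,0]]]'
python3 -c 'from h import *;st()'
python3 -m inch '[[20,[0,0,-2],[0,0,0]],[20,[0,0,-2],[0,0,0]],[20,[0,0,-1.5],[0,0,0]],[20,[0,0,0],[0,0,0]]]'
python3 -c 'from h import *;st()'
```

```text
time_s: 12.15
ee_pos: [0.5281, 0.2164, 0.1777]
tcp_rot: [0.697, 0.717, -0.0, -0.0]
contact_force: [-2.4, -1.1, -2.2]
finger_gap: 0.0249
grip_force: 25.0
t 12.15 p [528.1 216.4 177.7] ydeg 1.61 z [-0.001 -0.    -1.   ] F [-2.4 -1.1 -2.2] T [-0.16  0.68 -0.05] gap 24.86 grip 25.0 q7 -0.71
time_s: 12.48
ee_pos: [0.5282, 0.2165, 0.1724]
tcp_rot: [0.697, 0.717, -0.0, -0.0]
contact_force: [-3.2, -0.2, -1.3]
finger_gap: 0.0245
grip_force: 25.0
t 12.4833 p [528.2 216.5 172.4] ydeg 1.61 z [-0.001 -0.    -1.   ] F [-3.2 -0.2 -1.3] T [-0.13  0.69 -0.02] gap 24.5 grip 25.0 q7 -0.72
```

```bash
python3 -m inch '[[20,[0,0,-1.5],[0,0,0]],[20,[0,0,-1],[0,0,0]],[20,[0,0,0],[0,0,0]]]'
python3 -c 'from h import *;st()'
python3 -m inch '[[20,[0,0,-1],[0,0,0]],[20,[0,0,0],[0,0,0]]]'
python3 -c 'from h import *;st()'
python3 -m inch '[[20,[0,0,-1],[0,0,0]],[20,[0,0,0],[0,0,0]]]'
python3 -c 'from h import *;st()'
```

```text
time_s: 12.73
ee_pos: [0.5288, 0.2163, 0.1696]
tcp_rot: [0.697, 0.717, 0.0, 0.0]
contact_force: [0.3, 0.2, -7.3]
finger_gap: 0.0244
grip_force: 25.0
t 12.7333 p [528.8 216.3 169.6] ydeg 1.59 z [ 0.  0. -1.] F [ 0.3  0.2 -7.3] T [ 0.03  0.01 -0.04] gap 24.4 grip 25.0 q7 -0.72
time_s: 12.9
ee_pos: [0.5289, 0.2164, 0.1692]
tcp_rot: [0.697, 0.717, 0.0, 0.0]
contact_force: [-0.0, -0.3, -3.4]
finger_gap: 0.0246
grip_force: 25.0
t 12.9 p [528.9 216.4 169.2] ydeg 1.58 z [ 0.001  0.    -1.   ] F [-0.  -0.3 -3.4] T [-0.09  0.    0.07] gap 24.57 grip 25.0 q7 -0.72
time_s: 13.07
ee_pos: [0.5288, 0.2166, 0.1684]
tcp_rot: [0.697, 0.717, 0.0, 0.0]
contact_force: [-0.7, -0.7, -3.8]
finger_gap: 0.0249
grip_force: 25.0
t 13.0667 p [528.8 216.6 168.4] ydeg 1.59 z [ 0.001  0.    -1.   ] F [-0.7 -0.7 -3.8] T [-0.14 -0.1  -0.01] gap 24.92 grip 25.0 q7 -0.72
```

The sideways spring load vanished at z ≈ 169.6, which suggests the button has popped into the hole. I'll test it by lowering slightly to feel the ledge, then turning gently both ways.

```bash
python3 -m inch '[[20,[0,0,-0.8],[0,0,0]],[20,[0,0,0],[0,0,0]]]'
python3 -c 'from h import *;st()'
python3 -m inch '[[20,[0,0,0],[0,0,0.06]],[20,[0,0,0],[0,0,0.06]],[20,[0,0,0],[0,0,0]]]'
python3 -c 'from h import *;st()'
python3 -m inch '[[20,[0,0,0],[0,0,-0.08]],[20,[0,0,0],[0,0,-0.08]],[20,[0,0,0],[0,0,-0.08]],[20,[0,0,0],[0,0,0]]]'
python3 -c 'from h import *;st()'
```

```text
time_s: 13.23
ee_pos: [0.5287, 0.2166, 0.1677]
tcp_rot: [0.697, 0.717, 0.0, 0.0]
contact_force: [-0.5, -0.8, -3.7]
finger_gap: 0.0243
grip_force: 25.0
t 13.2333 p [528.7 216.6 167.7] ydeg 1.6 z [ 0.001  0.    -1.   ] F [-0.5 -0.8 -3.7] T [-0.15 -0.1   0.03] gap 24.32 grip 25.0 q7 -0.72
time_s: 13.48
ee_pos: [0.5286, 0.2167, 0.1677]
tcp_rot: [0.652, 0.758, 0.0, 0.0]
contact_force: [0.2, -0.0, -2.1]
finger_gap: 0.0243
grip_force: 25.0
t 13.4833 p [528.6 216.7 167.7] ydeg 8.6 z [ 0.  0. -1.] F [ 0.2 -0.  -2.1] T [-0.15 -0.1  -0.03] gap 24.32 grip 25.0 q7 -0.61
time_s: 13.82
ee_pos: [0.5286, 0.2167, 0.1677]
tcp_rot: [0.74, 0.672, 0.0, 0.0]
contact_force: [-0.1, -0.7, -1.8]
finger_gap: 0.0245
grip_force: 25.0
t 13.8167 p [528.6 216.7 167.7] ydeg -5.53 z [ 0.001  0.    -1.   ] F [-0.1 -0.7 -1.8] T [-0.13 -0.02 -0.05] gap 24.5 grip 25.0 q7 -0.83
```

```bash
python3 -m inch '[[20,[0,0,-1],[0,0,0]],[20,[0,0,0],[0,0,0]]]'
python3 -c 'from h import *;st()'
python3 -m inch '[[20,[0,0,-1],[0,0,0]],[20,[0,0,0],[0,0,0]]]'
python3 - <<'E'
from h import *
st()
a=cam('scene');b=cam('side')
def cr(I,u,v,w=80,h=110): return cv2.resize(I[v:v+h,u:u+w],None,fx=5,fy=5,interpolation=cv2.INTER_CUBIC)
save('c4',np.hstack([cr(a['img'],265,90),cr(b['img'],195,195)]))
E
```

```text
time_s: 13.98
ee_pos: [0.5288, 0.2171, 0.1676]
tcp_rot: [0.738, 0.675, 0.001, 0.0]
contact_force: [-0.7, -1.2, 4.1]
finger_gap: 0.0245
grip_force: 25.0
t 13.9833 p [528.8 217.1 167.6] ydeg -5.17 z [ 0.001  0.    -1.   ] F [-0.7 -1.2  4.1] T [-0.36  0.37 -0.01] gap 24.51 grip 25.0 q7 -0.83
time_s: 14.15
ee_pos: [0.5292, 0.2174, 0.1674]
tcp_rot: [0.738, 0.674, 0.001, 0.0]
contact_force: [-2.6, -0.8, 10.1]
finger_gap: 0.0244
grip_force: 25.0
t 14.15 p [529.2 217.4 167.4] ydeg -5.18 z [ 0.002  0.001 -1.   ] F [-2.6 -0.8 10.1] T [-0.54  0.68 -0.05] gap 24.44 grip 25.0 q7 -0.83
```

View pics/c4.png

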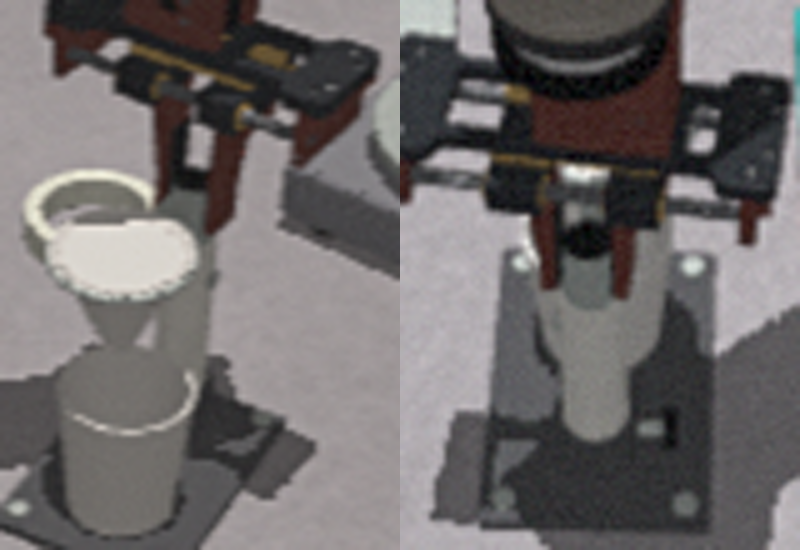

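The foot is on the ledge (z stuck at 167.6 with an upward force), and the pictures show no button outside the tube. I'll ease the push and sweep the turn, feeling for torque.

```bash
python3 -m inch '[[20,[0,0,1],[0,0,-0.04]],[20,[0,0,0],[0,0,-0.04]],[20,[0,0,0],[0,0,-0.04]]]'
python3 -c 'from h import *;st()'
python3 -m inch '[[20,[0,0,0],[0,0,-0.04]],[20,[0,0,0],[0,0,-0.04]],[20,[0,0,0],[0,0,0]]]'
python3 -c 'from h import *;st()'
python3 -m inch '[[20,[0,0,0],[0,0,-0.04]],[20,[0,0,0],[0,0,-0.04]],[20,[0,0,0],[0,0,0]]]'
python3 -c 'from h import *;st()'
python3 -m inch '[[20,[0,0,0],[0,0,-0.04]],[20,[0,0,0],[0,0,-0.04]],[20,[0,0,0],[0,0,0]]]'
python3 -c 'from h import *;st()'
```

```text
time_s: 14.5
ee_pos: [0.529, 0.2172, 0.1675]
tcp_rot: [0.778, 0.628, 0.001, 0.0]
contact_force: [-0.7, 0.1, 2.5]
finger_gap: 0.0245
grip_force: 25.0
t 14.5 p [529.  217.2 167.5] ydeg -12.14 z [ 0.002  0.001 -1.   ] F [-0.7  0.1  2.5] T [-0.17  0.21  0.22] gap 24.46 grip 25.0 q7 -0.94
time_s: 14.75
ee_pos: [0.5291, 0.2172, 0.1675]
tcp_rot: [0.802, 0.597, 0.001, 0.0]
contact_force: [0.3, -1.0, 3.8]
finger_gap: 0.0246
grip_force: 25.0
t 14.75 p [529.1 217.2 167.5] ydeg -16.69 z [ 0.002  0.001 -1.   ] F [ 0.3 -1.   3.8] T [-0.28  0.18  0.11] gap 24.57 grip 25.0 q7 -1.01
time_s: 15.0
ee_pos: [0.5291, 0.2171, 0.1675]
tcp_rot: [0.825, 0.565, 0.001, 0.0]
contact_force: [-0.2, -1.2, 5.7]
finger_gap: 0.0242
grip_force: 25.0
t 15.0 p [529.1 217.1 167.5] ydeg -21.26 z [ 0.002  0.001 -1.   ] F [-0.2 -1.2  5.7] T [-0.33  0.2   0.29] gap 24.23 grip 25.0 q7 -1.08
time_s: 15.25
ee_pos: [0.529, 0.2169, 0.1675]
tcp_rot: [0.847, 0.531, 0.001, 0.0]
contact_force: [-1.2, -1.5, 5.9]
finger_gap: 0.0246
grip_force: 25.0
t 15.25 p [529.  216.9 167.5] ydeg -25.84 z [ 0.002  0.    -1.   ] F [-1.2 -1.5  5.9] T [-0.46  0.25  0.33] gap 24.61 grip 25.0 q7 -1.15
```

Turning past about -12° now meets 0.2–0.3 N m, far more than bore friction, so the button has probably caught. I'll check the ring's direction by camera and test with a small lift.

```bash
python3 -m inch '[[20,[0,0,1],[0,0,0.04]],[20,[0,0,0.5],[0,0,0.04]],[20,[0,0,0],[0,0,0]],[20,[0,0,0],[0,0,0]]]'
python3 -c 'from h import *;st()'
python3 -m inch '[[20,[0,0,1.2],[0,0,0]],[20,[0,0,0],[0,0,0]],[20,[0,0,0],[0,0,0]]]'
python3 - <<'E'
from h import *
st()
for n in('scene','side'):
    c=cam(n); np.save(n,c,allow_pickle=True); P=pts(c); I=c['img'].astype(int)
    m=(P[...,2]>.17)&(P[...,2]<.20)&(I.min(2)>120)&(np.hypot(P[...,0]-.53,P[...,1]-.14)<.07)
    v,u=np.nonzero(m); q=P[m]; (x,y),r=cv2.minEnclosingCircle((q[:,:2]*1000).astype(np.float32))
    print(n,m.sum(),x,y,r,np.median(q[:,2]),'dir',np.degrees(np.arctan2(y-216,x-528.5)))
E
```

```text
time_s: 15.58
ee_pos: [0.5285, 0.2163, 0.1677]
tcp_rot: [0.826, 0.564, -0.0, 0.0]
contact_force: [1.6, -0.7, -4.3]
finger_gap: 0.024
grip_force: 25.0
t 15.5833 p [528.5 216.3 167.7] ydeg -21.32 z [-0. -0. -1.] F [ 1.6 -0.7 -4.3] T [-0.26 -0.39 -0.02] gap 24.04 grip 25.0 q7 -1.08
time_s: 15.83
ee_pos: [0.5282, 0.2163, 0.1688]
tcp_rot: [0.826, 0.564, -0.0, -0.0]
contact_force: [1.1, 0.1, -7.2]
finger_gap: 0.0244
grip_force: 25.0
t 15.8333 p [528.2 216.3 168.8] ydeg -21.32 z [-0.001 -0.    -1.   ] F [ 1.1  0.1 -7.2] T [-0.25 -0.5   0.05] gap 24.37 grip 25.0 q7 -1.08
scene 380 516.8306884765625 139.19808959960938 45.49222183227539 0.19065417972952736 dir -98.63946376932779
side 27 507.0074768066406 146.50144958496094 41.505435943603516 0.19202248650402515 dir -107.18429617335491
```

```bash
python3 -m inch '[[20,[0,0,1],[0,0,0]],[20,[0,0,0.6],[0,0,0]],[20,[0,0,0],[0,0,0]]]'
python3 -c 'from h import *;st()'
```

```text
time_s: 16.18
ee_pos: [0.5278, 0.2162, 0.1701]
tcp_rot: [0.826, 0.564, -0.001, -0.0]
contact_force: [2.0, 0.2, -13.4]
finger_gap: 0.0242
grip_force: 25.0
t 16.1833 p [527.8 216.2 170.1] ydeg -21.31 z [-0.001 -0.001 -1.   ] F [  2.    0.2 -13.4] T [-0.16 -0.51  0.03] gap 24.19 grip 25.0 q7 -1.08
```

The lift is resisted with over 10 N (free travel took under 3 N) and the ring direction stays fixed at about -99° while the tool turned further: it is locked. Lower back and let go.

```bash
python3 -m inch '[[20,[0,0,-1.5],[0,0,0]],[20,[0,0,-1],[0,0,0]],[20,[0,0,0],[0,0,0]],[60,[0,0,0],[0,0,0]],[60,[0,0,0],[0,0,0]],[60,[0,0,0],[0,0,0]],[60,[0,0,0],[0,0,0]],[60,[0,0,0],[0,0,0]],[60,[0,0,0],[0,0,0]],[60,[0,0,0],[0,0,0]]]'
python3 -m inch '[[60,[0,0,15],[0,0,0]],[60,[0,0,30],[0,0,0]],[60,[0,0,35],[0,0,0]],[60,[0,0,35],[0,0,0]],[60,[0,0,30],[0,0,0]],[60,[-20,0,30],[0,0,0]],[60,[-30,0,15],[0,0,0]],[60,[-20,0,5],[0,0,0]],[60,[0,0,0],[0,0,0]],[60,[0,0,0],[0,0,0]]]'
python3 - <<'E'
from h import *
st()
a=cam('scene');b=cam('side')
for c in(a,b):
    P=pts(c); I=c['img'].astype(int)
    m=(np.hypot(P[...,0]-.528,P[...,1]-.216)<.02)&(P[...,2]>.17)&(P[...,2]<.22)&(I.max(2)<60)
    print(c['n'],'cap',m.sum(),P[m].mean(0),P[m].max(0)[2])
    m=(P[...,2]>.18)&(P[...,2]<.20)&(I.min(2)>120)&(np.hypot(P[...,0]-.52,P[...,1]-.14)<.07); q=P[m]
    print('ring',cv2.minEnclosingCircle((q[:,:2]*1000).astype(np.float32)),np.percentile(q[:,2],[2,50,98]))
def cr(I,u,v,w=80,h=110): return cv2.resize(I[v:v+h,u:u+w],None,fx=5,fy=5,interpolation=cv2.INTER_CUBIC)
save('c5',np.hstack([cr(a['img'],265,90),cr(b['img'],195,195)]))
E
```

```text
time_s: 17.02
ee_pos: [0.5284, 0.2167, 0.1684]
tcp_rot: [0.826, 0.564, 0.0, -0.0]
contact_force: [0.2, 0.3, -0.3]
finger_gap: 0.0599
grip_force: 0.0
time_s: 17.85
ee_pos: [0.4581, 0.2167, 0.3641]
tcp_rot: [0.825, 0.564, 0.001, 0.001]
contact_force: [0.2, -0.7, 0.2]
finger_gap: 0.0601
grip_force: 0.0
t 17.85 p [458.1 216.7 364.1] ydeg -21.27 z [ 0.002 -0.    -1.   ] F [ 0.2 -0.7  0.2] T [-0.03 -0.08  0.01] gap 60.11 grip 0.0 q7 -1.0
scene cap 26 [0.52970769 0.21350046 0.19482918] 0.19840941869107223
ring ((513.951904296875, 153.03915405273438), 56.69512939453125) [0.18799192 0.19074657 0.19422556]
side cap 60 [0.52867652 0.21916301 0.19457407] 0.19815631620805454
ring ((518.492431640625, 141.64796447753906), 43.364234924316406) [0.18671194 0.19034698 0.19448726]
```

View pics/c5.png

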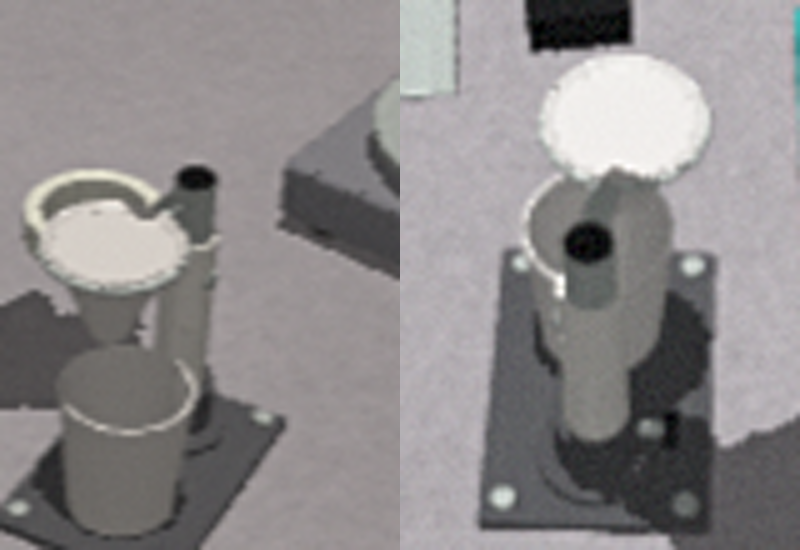

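Cap top is at z 0.195, so the foot is on the ledge, with the ring over the cup. A bright speck on the tube's +x side at side (227,258) should be the button tip. I'll check how far it protrudes.

Run:
```python
from h import *
for n in('scene','side'):
    c=cam(n);P=pts(c);o=(-c['R'].T@c['t'])[:2]
    d=np.array([.5285,.2162])-o; L=np.linalg.norm(d); d/=L; nr=np.array([d[1],-d[0]])  # lateral
    s=1 if nr[0]>0 else -1; nr=nr*s
    for z in range(106,156,4):
        m=(abs(P[...,2]*1e3-z)<2)&(np.hypot(P[...,0]-.5285,P[...,1]-.2162)<.026)
        if m.any(): l=(P[m][:,:2]-[.5285,.2162])@nr*1e3; print(n,z,m.sum(),'lat+x',np.sort(l)[-3:].round(1),'min',l.min().round(1))
    I=c['img']; 
    if n=='side': print(I[250:268,222:232].mean(2).astype(int))
    if n=='scene': A=I
    else: B=I
def cr(I,u,v,w=40,h=55): return cv2.resize(I[v:v+h,u:u+w],None,fx=10,fy=10,interpolation=cv2.INTER_CUBIC)
save('c6',np.hstack([cr(A,285,120),cr(B,215,235)]))
```

```text
scene 106 12 lat+x [ 7.7 10.2 13.1] min -13.5
scene 110 12 lat+x [ 4.3 12.6 12.9] min -17.0
scene 114 11 lat+x [1.1 6.9 9.9] min -17.5
scene 118 11 lat+x [ 4.   6.7 12.3] min -14.4
scene 122 12 lat+x [ 9.3  9.6 12. ] min -14.6
scene 126 9 lat+x [5.9 6.2 8.8] min -11.6
scene 130 11 lat+x [11.7 14.2 14.4] min -8.9
scene 134 9 lat+x [11.2 13.7 13.9] min -6.2
scene 138 9 lat+x [ 8.3 10.7 11. ] min -0.4
scene 142 5 lat+x [ 2.   4.9 13.4] min -3.5
scene 146 6 lat+x [ 7.5 10.2 13.1] min -0.9
scene 150 5 lat+x [ 7.   7.3 12.8] min 1.5
scene 154 6 lat+x [6.8 9.4 9.9] min 1.3
side 106 14 lat+x [ 5.6 10.5 12.8] min -16.8
side 110 9 lat+x [10.3 12.7 15.1] min -16.9
side 114 15 lat+x [ 7.9 10.2 15. ] min -17.0
side 118 14 lat+x [12.5 12.5 14.8] min -17.1
side 122 12 lat+x [ 7.6 10.1 14.6] min -14.3
side 126 15 lat+x [12.3 14.5 14.6] min -17.1
side 130 13 lat+x [ 7.4  9.8 16.8] min -14.5
side 134 16 lat+x [16.5 16.6 16.7] min -17.3
side 138 16 lat+x [7.2 9.5 9.6] min -17.3
side 142 8 lat+x [ 4.8 11.9 14.1] min -14.7
side 146 16 lat+x [11.7 11.8 14. ] min -14.6
side 150 11 lat+x [4.6 6.9 9.3] min -14.8
side 154 25 lat+x [13.6 13.7 13.8] min -15.4
[[113 126 156 193 234 231 107  94  94  97]
 [115 114 117 150 225 246 107  91  99 102]
 [114 113 116 150 207 219 103  91  98  97]
 [118 118 120 147 189 152  99  97  97 102]
 [112 119 114 121 140 126 108  94  98  98]
 [110 118 116 120 125 126 118  98  96  97]
 [106 116 118 123 132 128 128 124 110 103]
 [ 86 117 122 130 143 122 127 129 125 123]
 [ 71 111 122 129 147 124 125 129 127 127]
 [ 60  92 114 118 127 121 125 131 124 135]
 [ 54  87 114 115 112 118 124 130 126 128]
 [ 53  86 118 118 116 116 128 126 125 129]
 [ 41  78 110 121 128 144 125 125 127 128]
 [ 50  67 109 123 122 132 123 126 130 130]
 [ 48  54  88 112 117 123 124 122 127 126]
 [ 52  39  63 100 123 119 127 128 127 128]
 [ 76  52  45  67  99 121 129 128 125 131]
 [ 88  51  48  47  66 108 124 125 126 129]]
```

View pics/c6.png

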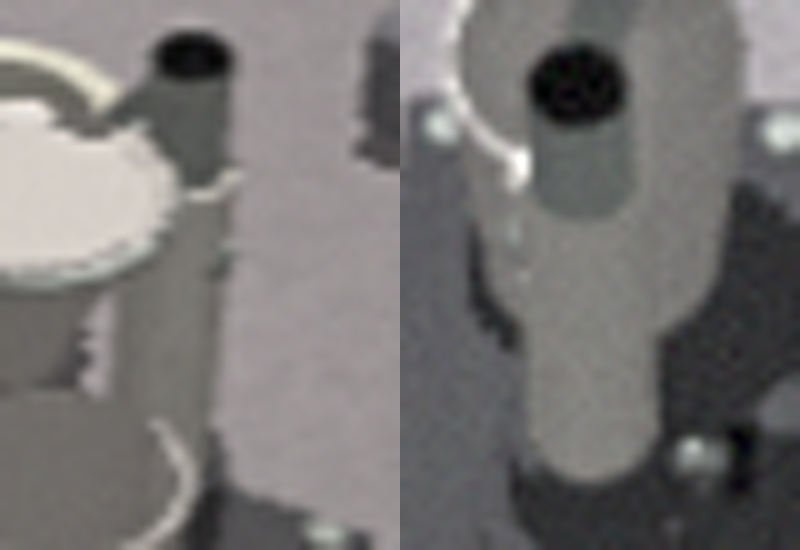

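Resolution is too low there, so I'll look at the tube's +x side with the wrist camera.

```bash
python3 -m inch '[[60,[30,-15,0],[0,0,0]],[60,[35,-15,0],[0,0,0]],[60,[35,-15,0],[0,0,0]],[60,[35,-15,0],[0,0,0]],[60,[35,-15,-10],[0,0,0]],[60,[25,-12,-25],[0,0,0]],[60,[10,0,-30],[0,0,0]],[60,[0,0,-30],[0,0,0]],[60,[0,0,-10],[0,0,0]],[60,[0,0,0],[0,0,0]]]'
python3 - <<'E'
from h import *
st(); w=cam('wrist'); np.save('wrist',w,allow_pickle=True)
X=np.array([.545,.213,.130]); q=w['R']@X+w['t']; th=np.arctan2(np.hypot(q[0],q[1]),q[2]); k=w['f']*th/np.hypot(q[0],q[1]); u,v=w['cx']+k*q[0],w['cy']+k*q[1]; print(u,v,-w['R'].T@w['t'])
u,v=int(np.clip(u,50,461)),int(np.clip(v,40,343)); save('w3',w['img'][v-40:v+40,u-50:u+50],7)
E
```

```text
time_s: 18.88
ee_pos: [0.6618, 0.1287, 0.2539]
tcp_rot: [0.826, 0.564, -0.004, -0.001]
contact_force: [0.0, -0.3, -0.1]
finger_gap: 0.06
grip_force: 0.0
t 18.8833 p [661.8 128.7 253.9] ydeg -21.32 z [-0.007 -0.002 -1.   ] F [ 0.  -0.3 -0.1] T [-0.01 -0.03 -0.04] gap 60.04 grip 0.0 q7 -0.83
124.00788803906153 151.5008189102038 [0.69110022 0.20359515 0.41518515]
```

View pics/w3.png

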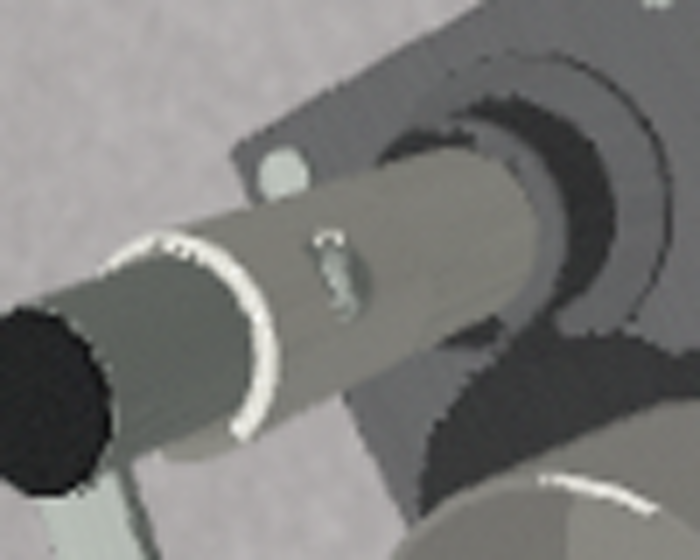

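The wrist crop shows the button standing out through the round hole at crop (340,272), with the holder seated and the gripper clear of everything. Handing in.

```bash
python3 -c 'from bench import bot;print(bot.job_done())'
```

```text
the job is handed in; nothing more can be done
None
```

The strainer holder is seated in the stand's tube and locked: the wrist camera shows the button out through the hole and the ring is over the cup. The gripper has let go and is clear, and I handed the job in at about 19 s; no verdict came back.

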